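Look into the lever-lid bin and let the lid down softly

ROBOT

A 6-joint arm with a two-finger parallel gripper is mounted at the origin on the work surface. World frame = base frame: x ahead of the robot, y to its left, z up, the work surface at z = 0. Lengths are in mm, angles in degrees, forces in N, time in s.
With the tool pointing down it reaches from about 350 to 850 mm from the base axis. Payload 8.1 kg.
Tool frame: the origin (TCP) lies midway between the tips of the shut fingers; the grasp point (between the pads) lies 19 mm behind it; z points along the fingers, y is the line along which they close (so a half turn about z gives the same grasp; the last joint's range is limited). The gripper opens to 85 mm and grips with 20 to 120 N. Pads are 22 mm wide; open, the fingers measure 114 mm over their backs; the gripper's body (76 mm by 85 mm) begins 54 mm behind the grasp point. The pads swing forward as they close: fully open they stand 13 mm farther back than shut.
Start: joints at [-74.565, 7.471, 85.268, -0, 87.261, -4.893], TCP at [208.462, -562.627, 231.292] pointing down, gripper open.
Joint ranges: [-169.43, 169.43], [-51.17, 129.36], [1.28, 143.12], [-76.62, 256.62], [0, 156.53], [-152.29, 152.29]. Speed limits (degrees/s): [136.94, 136.94, 159.86, 180, 180, 180].

INTERFACE

Orientations are given as [roll, pitch, yaw] about the fixed x, y, z axes, in that order (R = Rz(yaw) Ry(pitch) Rx(roll)).
In Python, from bench import sense, snapshot, order, finder gives the robot as it stands.
- The arm moves only by the tool send_rows, never from a script. Its argument "steps" is a list of rows, each a list of 2 entries, a list of its own where there are three numbers: the shift along the world's x, y, z in units of 30 mm (1.0 is 30 mm), then the turn, a rotation vector about the world's x, y, z in rad. In form: [[[dx, dy, dz], [wx, wy, wz]], ...]. A call has 1 to 10 rows; each row is the pose to reach, as a shift and turn from the pose commanded when the call began; what a row does not reach only later rows make up. A row lasts 1/8 s, in which the tool goes at most 62.5 mm and 10.7 degrees, less where a joint would pass 70% of its speed; a pose out of reach is approached as far as the arm can. A call with a gripper value outside its range is refused whole. "fingers" is the closure, from 0 (fully open) to 1 (shut), set as the call begins (left out, the last holds). The fingers move at their own pace and stop on an object; "squeeze" is the grip in N (left out, the last holds). Time passes only in rows, so rows that repeat a pose let the fingers close. It gives the time, the measured TCP pose, the force, the opening and the grip force at its end, in the units of the state.
- sense(): the state, without advancing time (a new reading comes with each control period).
- snapshot(name): name is "scene" or "top" or "wrist"; returns a dict with "img" (480x640x3 uint8, red, green, blue), "K" (3x3 intrinsics, pixels), "pose" (4x4, takes a point from camera to world coordinates). Camera axes: x right, y up, looking along -z (the intrinsics and any distortion apply to the point x, -y, -z); pixel columns grow to the right and rows downward; lengths in mm; the calibration is good to about 2 mm. A picture is of the moment at which its call begins. There is no depth.
- order.hand_in(): hands the job in; it is judged then, once.
Trained networks look in the newest picture that a camera, given by its name, has taken for a name from the list of things; names that differ only in an ending like _2 or _b are one class to them, and where a whole thing is asked for, a point or a joint stands for the part that bears it (a point fixed in the world has none). Each returns a list of dicts, best first, with "confidence" (0 to 1); they miss things now and then, are a little off and sometimes report something else, mostly with a low value. They report only what shows in the picture. A call takes as long as a camera call.
- finder.find_in(label, camera): "box" ([left, top, width, height] as shares, 0 to 1, of the picture: columns of its width, rows of its height, round what is visible of it).
- finder.trace(label, camera): "mask" (480x640 bool, what is visible of it) and "box" ([left, top, width, height] as shares, 0 to 1, of the picture: columns of its width, rows of its height, round what is visible of it).
- finder.pinpoint(label, camera): "at" ([column, row] as shares, 0 to 1, of the picture: columns of its width, rows of its height: a listed point, or the origin of a listed thing).
The state is a dict: "time": time; "joint_pos": joint angles; "qd": joint speeds; "joint_efforts": joint torques, N m; "tool_pos": TCP position; "tcp_rot": TCP orientation; "ft_force": force on the tool from outside, world axes, zero at the start; "wrist_torque": the same for the moment, N m; "finger_gap": finger opening in mm; "grip_force": force on a finger pad.
Only numpy, scipy, OpenCV 4.12 (cv2) and the standard library are available. Lean on these libraries where they do the work, as an engineer would, in place of code of your own. Each camera call takes 0.05 s, during which the arm holds its last target. There are 200 camera calls.

TASK

Press down the lever on the front of the grey plastic bin with your fingertips until its lid stands fully open, and keep it open for about three seconds so that I can see what is left inside. Then ease the lever back up so that the lid comes down slowly and shuts without dropping or slamming, and take the hand away. Work the lid by the lever only, without touching the lid, and leave the lantern, bulb, screwdriver case and hasp where they are.

Things in the scene. Friction and masses are not known exactly. Their poses are not given: they have to be found in the camera images.
- bin: Grey plastic bin, fixed to the white shelf, 160 mm deep (its x), 220 mm wide (its y), 160 mm high, about 172 mm high with the lid shut. Origin at the centre of its underside, z up; its front, with the lever, faces its own -x. The lever's pivot lies across the front (along the bin's y), 86 mm in front of the origin (x = -0.086) and 115 mm up.
- lever_pad (a point): Centre of the top face of the lever's black pad (40 mm wide, 40 mm along the lever, 10 mm thick), at the end of a narrow steel arm that stands out of the middle of the bin's front, 97 mm from the pivot. It moves with the lever: lid shut, it slopes up 0.22 rad away from the bin (pad top 141 mm above the shelf); fully pressed, it slopes down 0.23 rad (pad top 98 mm up).
- lever (a joint): Lever angle, rad: 0 at rest (lid shut), about 0.45 fully pressed down against its stop, some 43 mm of downward travel at the pad. The lid's weight carries the lever back up: about 3 to 8 N down on the pad starts it, 2 to 4 N holds it fully down. No latch, next to no friction.
- lid (a joint): Lid angle, rad: 0 shut, 1.08 fully open. A hidden link makes it always 2.4 times the lever angle. Hinged at the bin's back (+x) rim, its front edge rises and goes back, away from the lever. It follows the lever at whatever speed the finger lets it; if the lever is let go, it falls shut within about half a second and slams.
- lid_panel: The lid: flat grey panel 168 mm deep, 232 mm wide, 8 to 11 mm thick, hollow space below. Origin on the hinge line, at the middle of the bin's back rim; it extends along its own -x, and turns with joint lid. Not to be touched.
- lantern: Blue plastic camping lantern, loose, 110 mm across, 178 mm high with its wire bail, upright; origin at the centre of its underside. To the left or right of the bin. Not to be moved.
- bulb: Clear glass bulb standing in a white lampholder base, loose, 84 mm across, 135 mm high; origin at the centre of its underside. On the other side of the bin from the lantern. Not to be moved.
- case: Hard case with a stainless screwdriver set under a clear cover, loose, 110 x 190 mm and 38 mm high, carrying handle on its -x side; origin at the centre of its underside. Nearer the robot, to one side. Not to be moved.
- hasp: Aluminium lock hasp lying flat, loose, 115 x 36 mm, 5 mm thick, with a staple loop 25 mm high; origin at the centre of its underside. Nearer the robot, on the other side from the case. Not to be moved.

How it is judged (in metres and radians):
On the way, in this order (a step that is already met when the one before it is completed fails the run):
1. the lid is fully open (over 0.98 rad of its 1.08) and stays so for 2 s (value of joint lid above 0.98 rad), for 2 s.
2. the lid is shut again (value of joint lid below 0.04 rad), for 0.2 s.
At the end, for the whole second after the job is handed in: The lid is shut (under 0.04 rad) and still, the lever is back up (under 0.03 rad), and the lantern, bulb, case and hasp stand upright within 20 mm of where they began (value of joint lid below 0.04 rad and value of joint lever below 0.03 rad and velocity of joint lid between -0.1 and 0.1 rad/s and distance of each of lantern, bulb, case, hasp from where it was at the start of the episode below 0.02 m and angle between each of lantern, bulb, case, hasp's own z axis and vertical below 0.1 rad); the robot touches nothing.
It fails at once if the lid drops or slams (it closes faster than 2 rad/s at any time) (velocity of joint lid below -2 rad/s).
It fails at once if the robot touches the lid instead of working it by the lever (contact force between any of the fingers, the arm and lid_panel above 1 N).
It fails at once if the lantern, bulb, case or hasp is lifted, carried or pushed away (over 20 mm) (distance of any of lantern, bulb, case, hasp from where it was at the start of the episode above 0.02 m).
It also fails if it takes over 48 s, if anything falls off the work surface, if the arm or the gripper's body presses on something with over 40 N, if the wrist force passes 120 N, or if a joint passes its speed limit or range.

## Working session

There is one attempt and no reset: what is moved stays moved. The work goes in short steps, Python scripts to look and compute and a tool call to move; the robot and the scene stay as the last step left them, time stands still between calls to the robot, and variables do not carry over. Pictures are saved under pics/ and viewed, at most 10 in all, crops included, and the job is handed in when it is done.

Besides the shell and the picture viewer there is one more tool, called after "Emit:" by a JSON object that holds its "api" and its "payload". send_rows: Moves the arm, as the interface text tells. Its arguments: {"type":"object","properties":{"steps":{"type":"array"},"fingers":{"type":"number"},"squeeze":{"type":"number"}},"required":["steps"]}

```bash
mkdir -p pics; cat > h.py <<'E'
import numpy as np,cv2
from bench import sense,snapshot,order,finder
def ray(s,at):
    K=s["K"];P=np.array(s["pose"]);u,v=at[0]*640,at[1]*480
    d=np.linalg.inv(K)@[u,v,1]; d=np.array([d[0],-d[1],-d[2]])
    return P[:3,3],P[:3,:3]@d
def atz(s,at,z):
    o,d=ray(s,at); return o+d*(z-o[2])/d[2]
def tri(r):
    A=0;b=0
    for o,d in r:
        d=d/np.linalg.norm(d);M=np.eye(3)-np.outer(d,d);A=A+M;b=b+M@o
    return np.linalg.solve(A,b)
E
python3 - <<'E'
from h import *
ims=[];R={}
for c in("scene","top"):
    s=snapshot(c);im=s["img"][:,:,::-1].copy()
    for l in("bin","lever_pad","lid_panel","lantern","bulb","case","hasp"):
        r=finder.pinpoint(l,c)
        for q in r[:1]:
            R.setdefault(l,[]).append(ray(s,q["at"]));print(c,l,round(q["confidence"],2),np.round(np.array(q["at"])*[640,480]),atz(s,q["at"],141 if l=="lever_pad" else 160 if l=="lid_panel" else 0).round())
            cv2.circle(im,tuple(int(x) for x in np.array(q["at"])*[640,480]),4,(0,0,255),1)
    cv2.imwrite(f"pics/{c}.png",im)
for l in R:
    if len(R[l])>1: print(l,tri(R[l]).round())
s=sense();print(s["time"],s["tool_pos"],s["tcp_rot"])
E
```

```text
scene bin 0.61 [277. 292.] [653. -23.   0.]
scene lever_pad 0.73 [341. 224.] [480.  32. 141.]
scene lantern 0.72 [183. 205.] [ 599. -475.    0.]
scene bulb 0.64 [485. 410.] [597. 498.   0.]
scene case 0.57 [266. 181.] [ 347. -375.    0.]
scene hasp 0.67 [470. 309.] [388. 357.   0.]
top lever_pad 0.59 [314. 273.] [471.  27. 141.]
top lid_panel 0.66 [361. 174.] [720. -66. 160.]
top lantern 0.73 [465. 340.] [ 353. -370.    0.]
top bulb 0.93 [143. 223.] [590. 497.   0.]
top case 0.68 [465. 341.] [ 350. -369.    0.]
top hasp 0.75 [188. 304.] [387. 350.   0.]
lever_pad [473.  27. 133.]
lantern [ 460. -473.  -88.]
bulb [592. 499.  -7.]
case [ 351. -369.    5.]
hasp [386. 353.  -4.]
0.8 [ 208.48713428 -562.60619725  231.27246452] [-1.79998257e+02 -1.73961766e-03  2.03310844e+01]
```

View pics/scene.png

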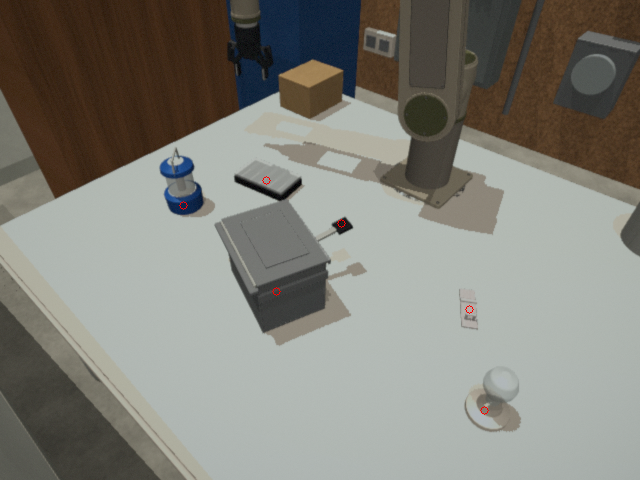

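View pics/top.png

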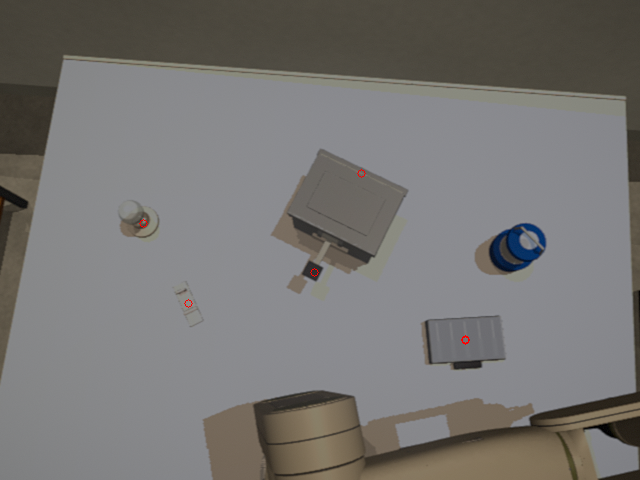

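The scene image shows the bin with its lever pad at (341,224), and the top view shows it at (314,273). The lid hinge is at (361,174) in the top view. The pad therefore sits at about (473, 27, 141) with bin yaw about -20.5°. The lantern, bulb, case and hasp are well clear of the path to it.

Emit:
{"api": "send_rows", "payload": {"steps": [[[0.8, 1.8, 0], [0, 0, -0.07]], [[1.6, 3.6, 0], [0, 0, -0.14]], [[2.4, 5.4, 0], [0, 0, -0.21]], [[3.2, 7.2, 0], [0, 0, -0.28]], [[4.0, 9.0, 0], [0, 0, -0.36]], [[4.8, 10.8, 0], [0, 0, -0.43]], [[5.6, 12.6, 0], [0, 0, -0.5]], [[6.4, 14.4, 0], [0, 0, -0.57]], [[7.2, 16.2, 0], [0, 0, -0.64]], [[8.0, 18.0, 0], [0, 0, -0.71]]], "fingers": 1}}

```text
time: 2.05
tool_pos: [449.1, -20.7, 231.7]
tcp_rot: [-180.0, -0.1, -20.5]
ft_force: [0.6, -0.7, 0.2]
finger_gap: -0.0
grip_force: 0.0
```

```bash
python3 - <<'E'
from h import *
R=[]
for c in("scene","top","wrist"):
    s=snapshot(c);im=s["img"][:,:,::-1].copy()
    for q in finder.pinpoint("lever_pad",c)[:1]:
        R.append(ray(s,q["at"]));print(c,round(q["confidence"],2),np.round(np.array(q["at"])*[640,480]),atz(s,q["at"],141).round(1))
        cv2.circle(im,tuple(int(x) for x in np.array(q["at"])*[640,480]),4,(0,0,255),1)
    if c=="wrist": cv2.imwrite("pics/w.png",im)
if len(R)>1: print(tri(R))
print(sense()["tool_pos"])
E
```

```text
top 0.45 [314. 268.] [483.3  29.6 141. ]
wrist 0.96 [221. 228.] [475.6  33.3 141. ]
[479.67373649  28.28681366 157.98050727]
[448.24520958 -23.19632388 231.27099335]
```

View pics/w.png

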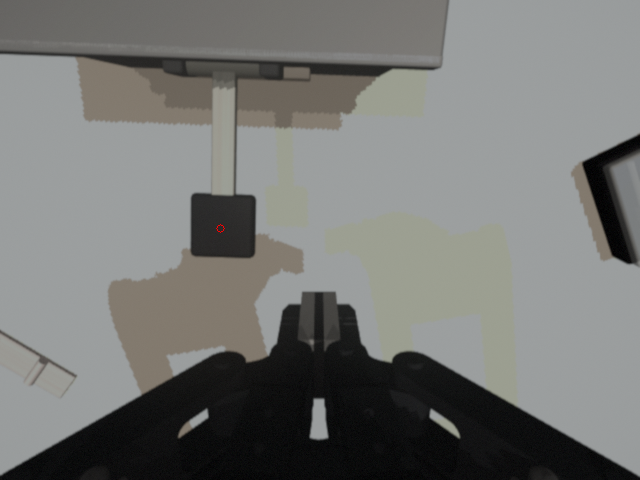

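The wrist view shows the black pad centred near (222,226), square with the image and clear of the fingers. That puts it at about (475, 32) in the world frame. I'll move over it and down to about z = 152.

Emit:
{"api": "send_rows", "payload": {"steps": [[[0.5, 0.9, 0], [0, 0, 0]], [[0.9, 1.8, 0], [0, 0, 0]], [[0.9, 1.8, -0.7], [0, 0, 0]], [[0.9, 1.8, -1.4], [0, 0, 0]], [[0.9, 1.8, -2.1], [0, 0, 0]], [[0.9, 1.8, -2.6], [0, 0, 0]], [[0.9, 1.8, -2.6], [0, 0, 0]]]}}

```text
time: 3.22
tool_pos: [474.5, 30.4, 152.2]
tcp_rot: [180.0, 0.1, -20.4]
ft_force: [-0.0, -0.3, 0.7]
finger_gap: 0.2
grip_force: 0.0
```

```bash
python3 - <<'E'
from h import *
s=snapshot("wrist");cv2.imwrite("pics/w2.png",s["img"][:,:,::-1])
print(sense()["tool_pos"],sense()["ft_force"])
E
```

```text
[475.25357559  30.65088843 153.25878435] [-0.86752659  0.07986043 -1.01906666]
```

View pics/w2.png

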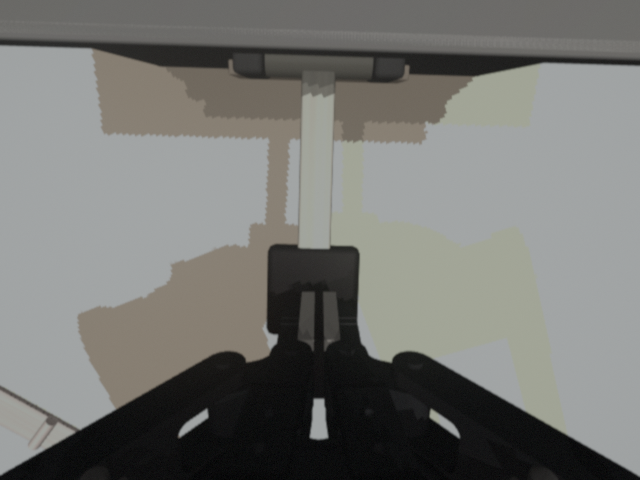

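The fingertips are over the pad, with the lid front edge well clear. I'll nudge slightly inward and to the left, then press down smoothly.

Emit:
{"api": "send_rows", "payload": {"steps": [[[0.18, 0.03, -0.1], [0, 0, 0]], [[0.18, 0.03, -0.25], [0, 0, 0]], [[0.18, 0.03, -0.4], [0, 0, 0]], [[0.18, 0.03, -0.5], [0, 0, 0]], [[0.18, 0.03, -0.6], [0, 0, 0]], [[0.18, 0.03, -0.7], [0, 0, 0]], [[0.18, 0.03, -0.8], [0, 0, 0]], [[0.18, 0.03, -0.9], [0, 0, 0]], [[0.18, 0.03, -1.0], [0, 0, 0]], [[0.18, 0.03, -1.1], [0, 0, 0]]]}}

```text
time: 4.53
tool_pos: [480.5, 32.7, 120.5]
tcp_rot: [-180.0, 0.1, -20.3]
ft_force: [-4.1, 1.7, 6.0]
finger_gap: 0.2
grip_force: 3.1
```

Emit:
{"api": "send_rows", "payload": {"steps": [[[0, 0, -0.1], [0, 0, 0]], [[0, 0, -0.2], [0, 0, 0]], [[0, 0, -0.3], [0, 0, 0]], [[0, 0, -0.4], [0, 0, 0]], [[0, 0, -0.5], [0, 0, 0]], [[0, 0, -0.6], [0, 0, 0]], [[0, 0, -0.68], [0, 0, 0]], [[0, 0, -0.7], [0, 0, 0]]]}}

```text
time: 5.52
tool_pos: [481.5, 32.3, 100.2]
tcp_rot: [-180.0, -0.1, -20.4]
ft_force: [-4.1, 1.5, 13.4]
finger_gap: -0.1
grip_force: 7.1
```

```bash
python3 - <<'E'
from h import *
s=snapshot("scene");cv2.imwrite("pics/s2.png",s["img"][:,:,::-1])
for i in range(3):
  q=sense();print(q["tool_pos"],q["ft_force"]);snapshot("top")
E
```

```text
[481.50184905  32.33492532 100.26455037] [-3.7978416   0.52651841 11.2324499 ]
[481.47540785  32.31600213 100.2735184 ] [-3.46631203  1.33785745 10.58705741]
[481.48874575  32.32316686 100.29077626] [-3.73323699  1.48844091 10.31656411]
```

View pics/s2.png

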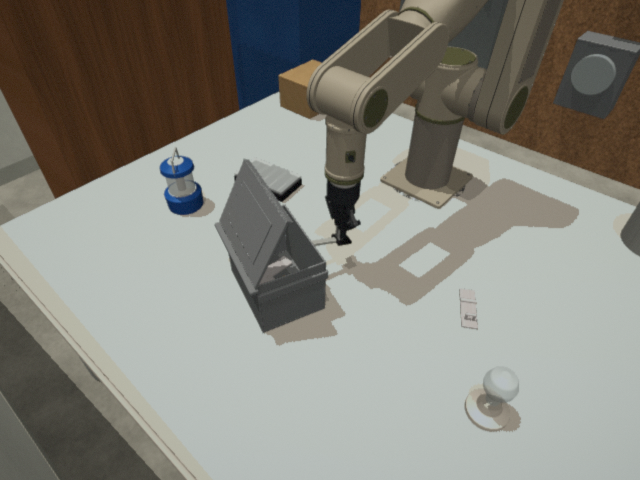

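The lid stands well open, and the force has risen to about 10 N where 2–4 N would hold it, so the lever is at its stop. I'll press a little further and hold.

Emit:
{"api": "send_rows", "payload": {"steps": [[[0, 0, -0.05], [0, 0, 0]], [[0, 0, -0.05], [0, 0, 0]], [[0, 0, -0.05], [0, 0, 0]], [[0, 0, -0.05], [0, 0, 0]], [[0, 0, -0.05], [0, 0, 0]], [[0, 0, -0.05], [0, 0, 0]], [[0, 0, -0.05], [0, 0, 0]], [[0, 0, -0.05], [0, 0, 0]], [[0, 0, -0.05], [0, 0, 0]], [[0, 0, -0.05], [0, 0, 0]]]}}

```text
time: 6.98
tool_pos: [481.6, 32.3, 100.0]
tcp_rot: [-180.0, -0.1, -20.3]
ft_force: [-9.8, 1.5, 22.5]
finger_gap: -0.0
grip_force: 11.8
```

Emit:
{"api": "send_rows", "payload": {"steps": [[[0, 0, 0], [0, 0, 0]], [[0, 0, 0], [0, 0, 0]], [[0, 0, 0], [0, 0, 0]], [[0, 0, 0], [0, 0, 0]], [[0, 0, 0], [0, 0, 0]], [[0, 0, 0], [0, 0, 0]], [[0, 0, 0], [0, 0, 0]], [[0, 0, 0], [0, 0, 0]], [[0, 0, 0], [0, 0, 0]], [[0, 0, 0], [0, 0, 0]]]}}

```text
time: 8.22
tool_pos: [481.6, 32.4, 100.0]
tcp_rot: [-180.0, -0.1, -20.3]
ft_force: [-9.3, 1.2, 22.4]
finger_gap: -0.0
grip_force: 11.8
```

Emit:
{"api": "send_rows", "payload": {"steps": [[[0, 0, 0], [0, 0, 0]], [[0, 0, 0], [0, 0, 0]], [[0, 0, 0], [0, 0, 0]], [[0, 0, 0], [0, 0, 0]], [[0, 0, 0], [0, 0, 0]], [[0, 0, 0], [0, 0, 0]]]}}

```text
time: 8.98
tool_pos: [481.6, 32.3, 100.0]
tcp_rot: [-180.0, -0.1, -20.3]
ft_force: [-10.5, 1.6, 22.0]
finger_gap: 0.2
grip_force: 11.8
```

At the hard stop: 22 N and no further motion, held for over 3 s. Now I'll ease up at about 12 mm/s.

Emit:
{"api": "send_rows", "payload": {"steps": [[[0, 0, 0.05], [0, 0, 0]], [[0, 0, 0.1], [0, 0, 0]], [[0, 0, 0.15], [0, 0, 0]], [[0, 0, 0.2], [0, 0, 0]], [[0, 0, 0.25], [0, 0, 0]], [[0, 0, 0.3], [0, 0, 0]], [[0, 0, 0.35], [0, 0, 0]], [[0, 0, 0.4], [0, 0, 0]], [[0, 0, 0.45], [0, 0, 0]], [[0, 0, 0.5], [0, 0, 0]]]}}

```text
time: 10.22
tool_pos: [480.7, 32.2, 112.8]
tcp_rot: [180.0, 0.0, -20.4]
ft_force: [-3.0, 1.4, 4.2]
finger_gap: 0.1
grip_force: 2.1
```

Emit:
{"api": "send_rows", "payload": {"steps": [[[0, 0, 0.05], [0, 0, 0]], [[0, 0, 0.1], [0, 0, 0]], [[0, 0, 0.15], [0, 0, 0]], [[0, 0, 0.2], [0, 0, 0]], [[0, 0, 0.25], [0, 0, 0]], [[0, 0, 0.3], [0, 0, 0]], [[0, 0, 0.35], [0, 0, 0]], [[0, 0, 0.4], [0, 0, 0]], [[0, 0, 0.45], [0, 0, 0]], [[0, 0, 0.5], [0, 0, 0]]]}}

```text
time: 11.48
tool_pos: [481.5, 32.0, 128.3]
tcp_rot: [-180.0, -0.1, -20.4]
ft_force: [2.4, -1.8, 2.9]
finger_gap: 0.0
grip_force: 2.3
```

Emit:
{"api": "send_rows", "payload": {"steps": [[[0, 0, 0.05], [0, 0, 0]], [[0, 0, 0.1], [0, 0, 0]], [[0, 0, 0.15], [0, 0, 0]], [[0, 0, 0.2], [0, 0, 0]], [[0, 0, 0.25], [0, 0, 0]], [[0, 0, 0.3], [0, 0, 0]], [[0, 0, 0.35], [0, 0, 0]], [[0, 0, 0.4], [0, 0, 0]], [[0, 0, 0.45], [0, 0, 0]], [[0, 0, 0.5], [0, 0, 0]]]}}

```text
time: 12.72
tool_pos: [480.3, 32.4, 142.5]
tcp_rot: [180.0, 0.1, -20.4]
ft_force: [-0.1, 0.0, 0.3]
finger_gap: 0.1
grip_force: 0.3
```

Emit:
{"api": "send_rows", "payload": {"steps": [[[0, 0, 0.05], [0, 0, 0]], [[0, 0, 0.1], [0, 0, 0]], [[0, 0, 0.15], [0, 0, 0]], [[0, 0, 0.2], [0, 0, 0]], [[0, 0, 0.2], [0, 0, 0]]]}}

```text
time: 13.35
tool_pos: [480.9, 32.3, 148.9]
tcp_rot: [-180.0, -0.0, -20.4]
ft_force: [0.8, -0.6, -0.2]
finger_gap: -0.5
grip_force: 0.0
```

Contact is lost at about z = 140, which is the lever's rest height. I'll take the hand up and away.

Emit:
{"api": "send_rows", "payload": {"steps": [[[0, 0, 0.5], [0, 0, 0]], [[0, 0, 1.2], [0, 0, 0]], [[0, 0, 2.2], [0, 0, 0]], [[0, 0, 3.2], [0, 0, 0]], [[-0.7, -1, 3.2], [0, 0, 0]], [[-1.4, -2, 3.2], [0, 0, 0]], [[-1.7, -3, 3.2], [0, 0, 0]], [[-1.9, -4, 3.2], [0, 0, 0]], [[-1.9, -4, 3.2], [0, 0, 0]], [[-1.9, -4, 3.2], [0, 0, 0]]]}}

```text
time: 14.6
tool_pos: [424.1, -87.4, 245.5]
tcp_rot: [-180.0, -0.0, -20.4]
ft_force: [0.1, 1.8, -0.8]
finger_gap: -0.2
grip_force: 0.0
```

```bash
python3 - <<'E'
from h import *
s=snapshot("scene");cv2.imwrite("pics/s3.png",s["img"][:,:,::-1])
E
```

```text
(no output)
```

View pics/s3.png

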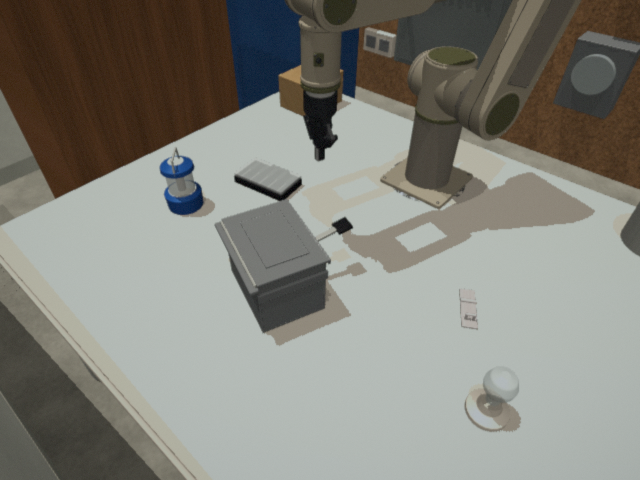

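The lid is shut, the pad is back at (342,226), the other objects haven't moved, and the hand is clear.

```bash
python3 -c "
from bench import order
print(order.hand_in())"
```

```text
the job is handed in; nothing more can be done
None
```

I pressed the lever to its stop, held the lid open for over 3 s, then eased it shut at about 12 mm/s and took the hand away; the other objects look unmoved, and the job is handed in, though no verdict came back.

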